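Shim the rocking vial heater

ROBOT

A 6-joint arm with a two-finger parallel gripper is mounted at the origin on the work surface. World frame = base frame: x ahead of the robot, y to its left, z up, the work surface at z = 0. Lengths are in m, angles in rad, forces in N, time in s.
With the tool pointing down it reaches from about 0.35 to 0.95 m from the base axis. Payload 17.4 kg.
Tool frame: the origin (TCP) lies midway between the tips of the shut fingers; the grasp point (between the pads) lies 19 mm behind it; z points along the fingers, y is the direction in which the jaws open and shut (so a half turn about z gives the same grasp; the last joint's range is limited). The gripper opens to 93 mm and grips with 3 to 60 N. Pads are 15 mm wide; open, the fingers measure 128 mm over their backs; the gripper's body (75 mm by 188 mm) begins 65 mm behind the grasp point.
Start: joints at [1.079, 0.116, 1.442, -0, 1.584, -0.038], TCP at [0.296, 0.607, 0.219] pointing down, gripper open.
Joint ranges: [-2.83, 2.83], [-0.83, 2.19], [0.07, 2.5], [-1.14, 4.28], [0.01, 3], [-2.97, 2.97]. Speed limits (rad/s): [1.89, 1.89, 2.22, 3.14, 3.14, 3.14].

INTERFACE

Orientations are given as a rotation vector (axis times angle).
In Python, from plant import bot gives the robot as it stands.
- The arm moves only by the tool apply_moves, never from a script. Its arguments are lists of equal length, an entry for each row: "xyz": the shift along the tool's x, y, z in m, a list of three; "turn": the turn about the tool's z in rad. In form: {"xyz": [[tx, ty, tz], ...], "turn": [turn, ...]}. A call has 1 to 5 rows; each row is the pose to reach, as a shift and turn from the pose measured when the call began, along the tool's axes at that moment; what a row does not reach only later rows make up. A row lasts 1/8 s, in which the tool goes at most 62.5 mm and 10.7 degrees, less where a joint would pass 70% of its speed; a pose out of reach is approached as far as the arm can. A call with a gripper value outside its range is refused whole. "jaw" is the opening, from -1 (shut) to 1 (fully open), so that 0 is half open, set as the call begins (left out, the last holds). The fingers move at their own pace and stop on an object; "force" is the grip in N (left out, the last holds). Time passes only in rows, so rows that repeat a pose let the fingers close. It gives the time, the measured TCP pose, the force and the opening at its end, in the units of the state.
- bot.read_state(): the state, without advancing time (a new reading comes with each control period).
- bot.grab_frame(name): name is "side" or "top"; returns a dict with "img" (400x640x3 uint8, red, green, blue), "depth" (400x640 float32, m along the optical axis (not along the pixel's ray), 0 where there is no reading), "intrinsics" (3x3 intrinsics, pixels), "D" ([k1, k2, p1, p2, k3] as OpenCV has them; the pictures are not rectified), "origin" and "orientation" of the camera in the world. Camera axes: x right, y up, looking along -z (the intrinsics and any distortion apply to the point x, -y, -z); pixel columns grow to the right and rows downward; lengths in m; the calibration is good to about 2 mm. A picture is of the moment at which its call begins.
- bot.hand_in(): hands the job in, once; it reports no verdict.
The state is a dict: "time": time; "q": joint angles; "dq": joint speeds; "tau": joint torques, N m; "position": TCP position; "ee_rot": TCP orientation; "contact_force": force on the tool from outside, world axes, zero at the start; "ft_torque": the same for the moment, N m; "grip_width": finger opening in m.
Only numpy, scipy, OpenCV 4.12 (cv2) and the standard library are available. Lean on these libraries where they do the work, as an engineer would, in place of code of your own. Each camera call takes 0.05 s, during which the arm holds its last target.

TASK

The white vial heater rocks on the bench because one of its feet is too short. With your fingertips, push the orange wedge along the bench, thin end first, under the short foot until the heater stands level and the wedge is snug; then press down on the case's corner diagonally opposite to check that it no longer rocks, and let go. Do not pick up the wedge or the heater, do not shove the heater along the bench, and leave everything else alone.

Things in the scene. Friction and masses are not known exactly. Their poses are not given: they have to be found in the camera images.
- heater: Dry-block vial heater, 2 to 3 kg, loose. White case 170 (x) x 176 (y) mm, flat top 78 mm above the bench, on a grey chassis plate 190 x 236 mm, 20 to 24 mm above the bench, with a screw head over each foot. Origin at bench level under its centre; x from the control panel to the rear, y to its left, z up (vertical when level). Feet at x +-80, y +-104 mm; it leans 2.2 degrees down onto the short one.
- block_top (a point): Middle of the top of the aluminium block with capped vials on the case (heater frame 26, 0, 118 mm, block 84 x 104 mm): the tallest part of the heater. A level push of 7 to 10 N on the short foot starts to slide the heater round on the bench.
- short_foot: The short foot: bare domed steel, 20 mm in diameter, rear left (heater frame 80, 104 mm), under the chassis plate. Origin at the middle of its underside, which touches the bench at the start and must rise 5 mm to level the heater. It carries about 3 N while the heater leans, several times that once lifted past level. The other three feet have black rubber pads.
- check_corner (a point): Point on the flat top of the white case at its front right corner, diagonally opposite the short foot (heater frame -64, -68, 78 mm): the place to press on. Free of controls for 20 mm around. On the unshimmed heater about 4 N here makes it rock; for the check press with 5 to 15 N.
- wedge: Orange slick plastic wedge, 35 g, flat on the bench left of the heater, thin end roughly towards the short foot. 100 mm long (x), 40 wide (y), 1.2 thick at the thin end (x = +50), rising evenly to 14 at the upright butt (x = -50). Origin mid underside. Slides under the foot with 2 to 4 N; level with the thin end 26 mm past the foot's middle, then the push rises (snug: 5 to 6 N, 28 to 34 mm). Push low; stays when let go.
- firm_foot: The rubber-padded foot under the front right corner of the heater, below the place to press. Origin at the middle of its underside; it hangs 5 mm or more above the bench at the start and stands on it when the heater is level.
- vial_rack: Blue vial rack, 90 x 150 x 41 mm with its vials, right of the heater; leave alone. Origin under its centre.
- solvent_bottle: Amber bottle, 66 mm in diameter, 150 mm tall, behind the heater on its right; leave alone. Origin under its centre.
- screwdriver: Screwdriver with green handle, 170 mm long, lying left of the heater's front; leave alone. It lies along its x axis.
- beaker: Empty glass beaker, 56 mm in diameter, 68 mm tall, behind the heater; leave alone. Origin under its centre.
- cap_jar: Clear jar with white lid, 54 mm in diameter, 62 mm tall, behind the heater; leave alone. Origin under its centre.
- tip_box: Pipette-tip box with blue lid, 85 x 122 x 63 mm, far left; leave alone. Origin under its centre.
- notebook: Closed dark notebook, 150 x 210 x 12 mm, near left; leave alone. Origin under its centre.
Mind the look-alikes: they are no part of the job. Leave any green or grey look-alike of the wedge alone.

How it is judged:
By the outcome, as a careful person would: the job done as asked, in the order asked, and still so for the second after the job is handed in, with the robot touching nothing.
It also fails if it takes over 54 s, if anything falls off the work surface, if the arm or the gripper's body presses on something with over 40 N, if the wrist force passes 120 N, or if a joint passes its speed limit or range.

## Working session

There is one attempt and no reset: what is moved stays moved. The work goes in short steps, Python scripts to look and compute and a tool call to move; the robot and the scene stay as the last step left them, time stands still between calls to the robot, and variables do not carry over. Pictures are saved under pics/ and viewed, and the job is handed in when it is done.

Besides the shell and the picture viewer there is one more tool, called after "Request:" by a JSON object that holds its "api" and its "payload". apply_moves: Moves the arm, as the interface text tells. Its arguments: {"type":"object","properties":{"xyz":{"type":"array","items":{"type":"array","items":{"type":"number"}}},"turn":{"type":"array","items":{"type":"number"}},"jaw":{"type":"number"},"force":{"type":"number"}},"required":["xyz","turn"]}

```bash
ls; mkdir -p pics; cat > h.py <<'E'
import numpy as np, cv2, pickle
from plant import bot
from scipy.spatial.transform import Rotation as R
def grab(n,tag):
    f=bot.grab_frame(n); pickle.dump(f,open(f'{tag}.pkl','wb')); cv2.imwrite(f'pics/{tag}.png',f['img'][:,:,::-1]); return f
def load(tag): return pickle.load(open(f'{tag}.pkl','rb'))
def rot(o):
    o=np.array(o,float)
    return o if o.shape==(3,3) else (R.from_rotvec(o).as_matrix() if o.size==3 else R.from_quat(o).as_matrix())
def ray(f,u,v):
    p=cv2.undistortPoints(np.array([[[u,v]]],float),np.array(f['intrinsics']),np.array(f['D'])).ravel()
    return rot(f['orientation'])@np.array([p[0],-p[1],-1.])
def atz(f,u,v,z):
    d=ray(f,u,v);o=np.array(f['origin']);return o+d*(z-o[2])/d[2]
def pt(f,u,v):
    return np.array(f['origin'])+ray(f,u,v)*f['depth'][int(round(v)),int(round(u))]
def proj(f,P):
    M=rot(f['orientation']);c=(np.array(P,float)-np.array(f['origin']))@M; c=c*[1,-1,-1]
    return cv2.projectPoints(c.reshape(-1,1,3),np.zeros(3),np.zeros(3),np.array(f['intrinsics']),np.array(f['D']))[0].reshape(-1,2)
def crop(f,u0,v0,u1,v1,s,name):
    im=cv2.resize(f['img'][v0:v1,u0:u1,::-1],None,fx=s,fy=s,interpolation=cv2.INTER_CUBIC);cv2.imwrite(f'pics/{name}.png',im)
E
python3 - <<'E'
from h import *
for n in('side','top'):
    f=grab(n,n+'0'); print(n,f['origin'],f['orientation'],f['intrinsics'],f['D'])
print(bot.read_state())
E
```

```text
pics
side [ 0.41074229 -0.80145242  0.74135425] [ 0.9118252  -0.08714593 -0.15684829] [[382.34512795   0.         315.07905216]
 [  0.         382.34512795 205.43419419]
 [  0.           0.           1.        ]] [-0.01226072  0.          0.          0.          0.        ]
top [0.35041533 0.01802241 1.2146532 ] [ 0.13504474 -0.1247712  -1.5757757 ] [[437.99003404   0.         320.85718065]
 [  0.         437.99003404 196.83702272]
 [  0.           0.           1.        ]] [-0.11366552  0.          0.          0.          0.        ]
{'time': 0.1, 'q': array([ 1.07918109e+00,  1.16454171e-01,  1.44219991e+00,  6.15642678e-06,
        1.58396182e+00, -3.77902975e-02]), 'dq': array([-0.000993  ,  0.0010578 , -0.00283163,  0.00041061, -0.00024922,
       -0.00126654]), 'tau': array([ 1.09163375e-03, -7.22891092e+01, -6.23863935e+01,  7.79852411e-02,
        2.28144857e-02, -1.29251280e-04]), 'position': array([0.29584376, 0.60652267, 0.2179672 ]), 'ee_rot': array([-7.06703019e-01, -3.06079296e+00,  1.54867191e-03]), 'contact_force': array([-0.01294472, -0.80495613, -0.27729303]), 'ft_torque': array([-0.00705839,  0.01256972,  0.01810086]), 'grip_width': 0.0926883211183382}
```

View pics/top0.png

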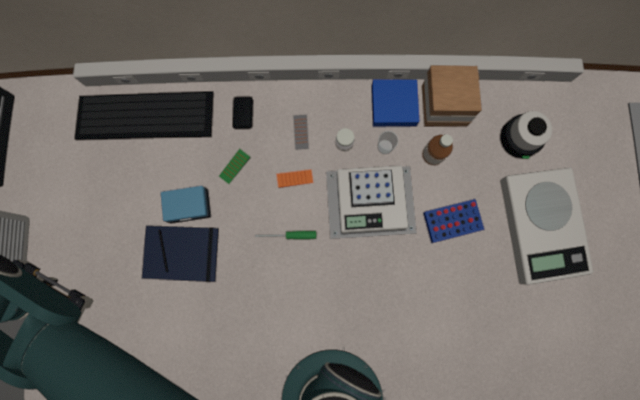

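View pics/side0.png

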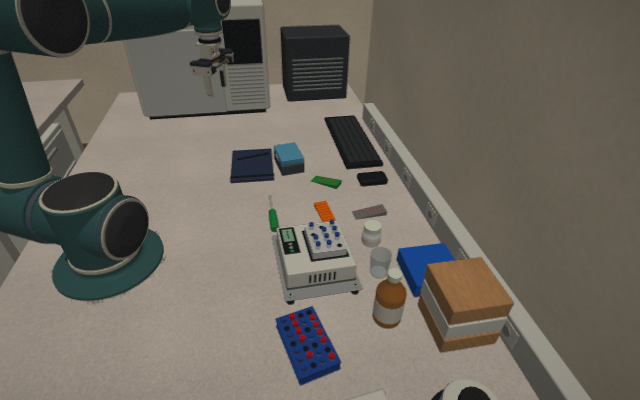

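The top view shows the heater at about (372,200), with its panel towards the robot. The short foot is at its rear left, near (333,172). Candidates for the wedge are orange (295,179), green (235,166) and grey (301,131); the orange one fits the description. I'll check it in a close crop.

```bash
python3 - <<'E'
from h import *
f=load('top0'); crop(f,260,150,420,250,5,'c1')
f=load('side0'); crop(f,260,180,380,310,4.5,'c2')
E
```

```text
(no output)
```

View pics/c1.png

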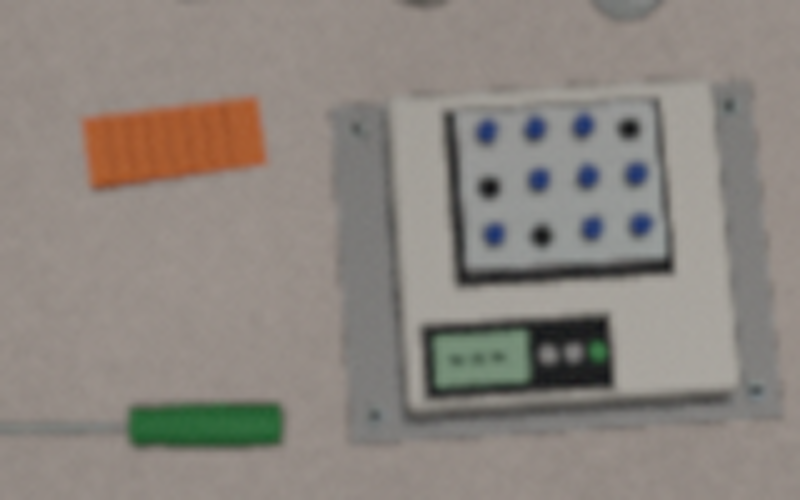

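View pics/c2.png

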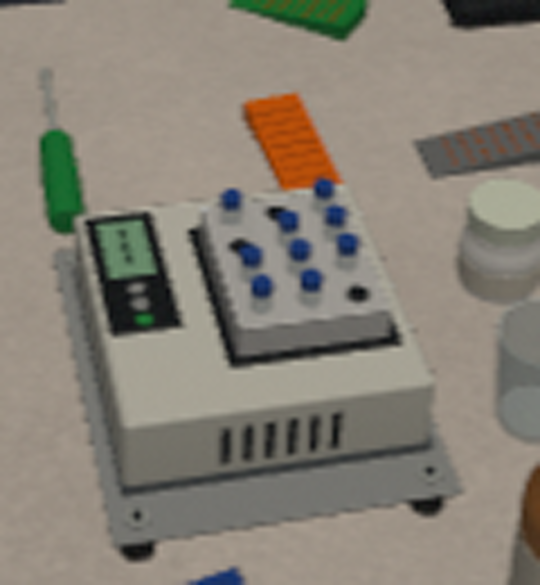

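```bash
python3 - <<'E'
from h import *
f=load('top0')
g=lambda u,v,z:atz(f,260+u/5,150+v/5,z)
RL,RR,FL,FR=g(357,128,.020),g(728,105,.025),g(375,415,.025),g(755,390,.029)
for n,p in zip(('RL','RR','FL','FR'),(RL,RR,FL,FR)): print(n,p.round(4))
print(np.linalg.norm(RL-RR),np.linalg.norm(FL-FR),np.linalg.norm(RL-FL),np.linalg.norm(RR-FR),'want .208 .16')
c=(RL+RR+FL+FR)/4; yx=(RL-RR+FL-FR)[:2]; print('c',c,'yaw y axis',np.degrees(np.arctan2(*yx[::-1])), 'xaxis',np.degrees(np.arctan2(*(RL+RR-FL-FR)[:2][::-1])))
B1,B2,T1,T2=g(84,118,.014),g(95,188,.014),g(258,98,.001),g(266,163,.001)
for p in(B1,B2,T1,T2):print(p.round(4))
print(np.linalg.norm(B1-B2),np.linalg.norm(T1-T2),np.linalg.norm(B1-T1),np.linalg.norm(B2-T2))
d=(T1+T2-B1-B2)[:2];print('wedge ang',np.degrees(np.arctan2(d[1],d[0])),'butt',(B1+B2)/2,'thin',(T1+T2)/2)
for n,(u,v) in dict(w=(175,143),plate=(365,250),case=(680,330),bench=(300,300)).items(): print(n,pt(f,260+u/5,150+v/5).round(4))
m=cv2.cvtColor(f['img'],cv2.COLOR_RGB2HSV); mk=((m[...,0]<15)&(m[...,1]>150)&(m[...,2]>120)).astype(np.uint8); mk[:, :260]=0;mk[:,330:]=0;mk[:150]=0;mk[200:]=0
print(cv2.minAreaRect(np.argwhere(mk)[:,::-1].astype(np.float32)))
E
```

```text
RL [ 0.6094 -0.0049  0.02  ]
RR [ 0.6197 -0.2121  0.025 ]
FL [ 0.4488 -0.0126  0.025 ]
FR [ 0.4598 -0.2198  0.029 ]
0.20751025611773838 0.20747068562715 0.16086271337765676 0.16009556629240818 want .208 .16
c [ 0.53442947 -0.11234035  0.02475   ] yaw y axis 92.93462487032141 xaxis 2.758278159439919
[0.618  0.1483 0.014 ]
[0.5779 0.1418 0.014 ]
[0.6315 0.0508 0.001 ]
[0.5938 0.0464 0.001 ]
0.040631013089975826 0.03794915314693016 0.09932114919075012 0.09754184551239498
wedge ang -81.3489333361154 butt [0.59799701 0.14504276 0.014     ] thin [0.61267162 0.04859291 0.001     ]
w [0.6047 0.0975 0.0065]
plate [ 0.5403 -0.0084  0.0215]
case [ 0.4868 -0.171   0.0816]
bench [0.5156 0.0278 0.0008]
((294.3599853515625, 178.0199737548828), (12.586502075195312, 33.799705505371094), 81.8698959350586)
```

```bash
cat >> h.py <<'E'
HX=np.array([np.cos(np.radians(2.85)),np.sin(np.radians(2.85)),0]);HY=np.array([-HX[1],HX[0],0])
def plan(P,yang=2.85):
    s=bot.read_state();M=R.from_rotvec(s['ee_rot']).as_matrix()
    d=M.T@(np.array(P)-s['position']); cur=np.degrees(np.arctan2(M[1,1],M[0,1]))
    print('t',s['time'],'pos',s['position'].round(4),'z',M[:,2].round(4),'shift',d.round(4),'turn',np.radians(cur-yang).round(4),'F',s['contact_force'].round(2))
E
python3 - <<'E'
from h import *
foot=np.array([.609,-.006,0]); print(foot+.18*HY, foot+0.153*HY)
plan([.602,.19,.1])
E
```

```text
[0.60005015 0.17377736 0.        ] [0.60139263 0.14681076 0.        ]
t 0.1 pos [0.2958 0.6065 0.218 ] z [-5.e-04 -9.e-04 -1.e+00] shift [-0.4578 -0.24    0.1182] turn 1.0672 F [-0.01 -0.8  -0.28]
```

Request:
{"api": "apply_moves", "payload": {"xyz": [[-0.05,-0.026,0.0],[-0.1,-0.052,0.0],[-0.15,-0.08,0.02],[-0.2,-0.105,0.04],[-0.25,-0.13,0.05]], "turn": [0.18,0.36,0.54,0.72,0.9], "jaw": -1}}

```text
time: 0.72
position: [0.464, 0.3782, 0.1668]
ee_rot: [-1.975, -2.443, 0.004]
contact_force: [1.3, 1.2, 0.2]
grip_width: 0.0478
```

```bash
python3 - <<'E'
from h import *
plan([.601,.19,.1])
E
```

```text
t 0.725 pos [0.464  0.3782 0.1668] z [-0.0015 -0.0017 -1.    ] shift [-0.2126  0.0947  0.0669] turn 0.1614 F [1.28 1.23 0.23]
```

Request:
{"api": "apply_moves", "payload": {"xyz": [[-0.05,0.022,0.01],[-0.1,0.045,0.03],[-0.15,0.067,0.045],[-0.2126,0.0947,0.0669],[-0.2126,0.0947,0.0669]], "turn": [0.08,0.1614,0.1614,0.1614,0.1614]}}

```text
time: 1.35
position: [0.6017, 0.187, 0.0979]
ee_rot: [-2.168, -2.272, 0.008]
contact_force: [-0.8, 0.6, 0.2]
grip_width: 0.0008
```

```bash
python3 - <<'E'
from h import *
f=grab('top','top1');grab('side','side1');crop(f,260,130,420,250,5,'c3')
plan([.601,.175,.007])
E
```

```text
t 1.45 pos [0.6011 0.1892 0.0992] z [-0.0029 -0.002  -1.    ] shift [-0.014  -0.0005  0.0922] turn -0.0017 F [ 0.52 -0.21 -0.11]
```

View pics/c3.png

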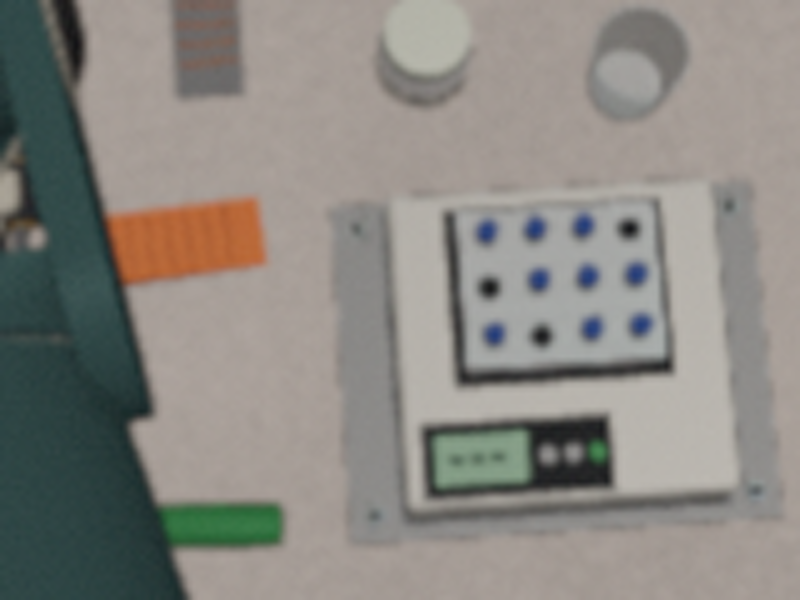

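View pics/side1.png

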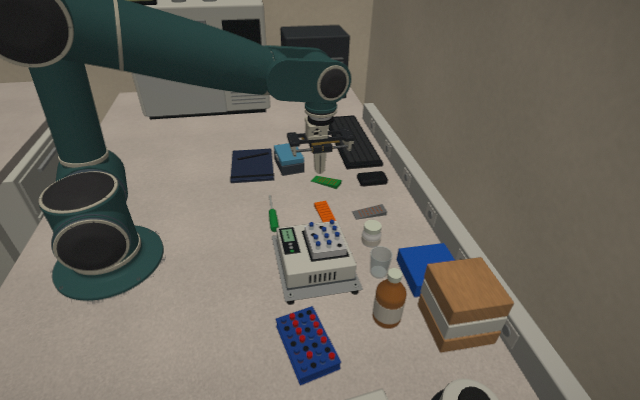

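The shut fingers hang clear behind the butt (side view, about (319,170)). Nothing in the scene has moved. Going down behind the butt.

Request:
{"api": "apply_moves", "payload": {"xyz": [[-0.005,-0.0005,0.03],[-0.01,-0.0005,0.06],[-0.01,-0.0005,0.08],[-0.01,-0.0005,0.092],[-0.01,-0.0005,0.092]], "turn": [0,0,0,0,0]}}

```text
time: 2.08
position: [0.6005, 0.1795, 0.0069]
ee_rot: [-2.166, -2.274, 0.006]
contact_force: [0.2, -0.2, 0.1]
grip_width: 0.0004
```

```bash
python3 - <<'E'
from h import *
f=grab('side','side2');crop(f,260,130,380,250,5,'c4')
plan([.6025,.14,.006])
E
```

```text
t 2.125 pos [0.601  0.1795 0.0078] z [-0.0025 -0.0019 -1.    ] shift [-0.0395 -0.0004  0.0018] turn -0.0012 F [ 1.2   1.2  -0.52]
```

View pics/c4.png

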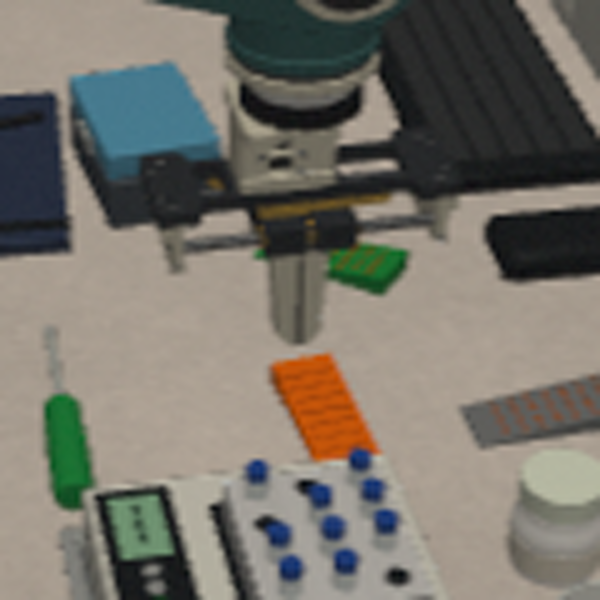

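Request:
{"api": "apply_moves", "payload": {"xyz": [[-0.01,-0.0005,0.0015],[-0.02,-0.0005,0.0015],[-0.03,-0.0005,0.0015],[-0.04,-0.0005,0.0015],[-0.05,-0.0005,0.0015]], "turn": [0,0,0,0,0], "jaw": -0.75}}

```text
time: 2.75
position: [0.603, 0.1287, 0.0064]
ee_rot: [-2.167, -2.274, 0.005]
contact_force: [-0.0, -0.1, 0.6]
grip_width: 0.0118
```

```bash
python3 - <<'E'
from h import *
f=grab('side','side3');crop(f,270,160,370,260,6,'c5')
f=grab('top','top3');crop(f,260,140,400,230,5.5,'c6')
plan([.6025,.12,.006])
E
```

```text
t 2.85 pos [0.603  0.1285 0.0064] z [-0.0025 -0.002  -1.    ] shift [-0.0084 -0.0009  0.0004] turn -0.0021 F [-0.4   1.26  0.19]
```

View pics/c5.png

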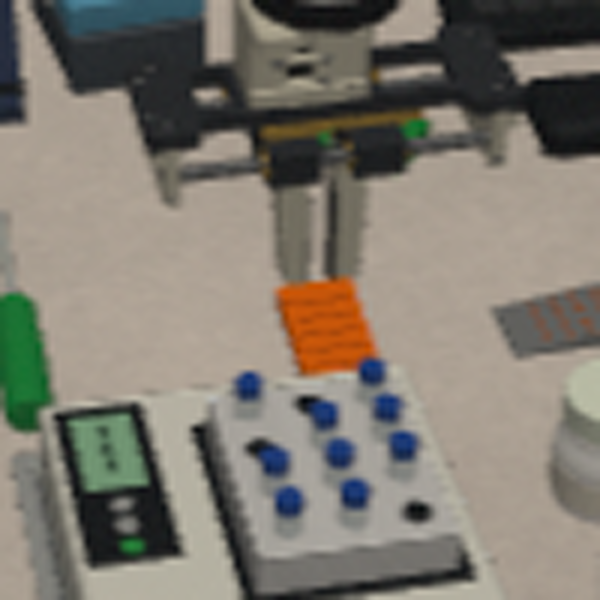

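View pics/c6.png

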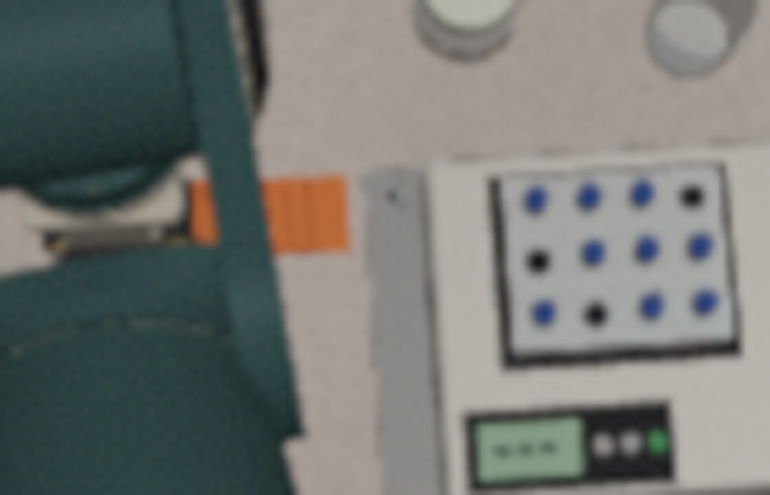

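```bash
python3 - <<'E'
from h import *
f=load('top3');g=lambda u,v,z:atz(f,260+u/5.5,140+v/5.5,z)
a,b=g(347,176,.001),g(349,250,.001);print(a,b,(a+b)/2, np.linalg.norm(a-b))
c,d=g(192,180,.012),g(192,236,.012);print(c)
foot=np.array([.609,-.006,0])
for P in((a+b)/2,): print('heater rel foot', (P-foot)@HX,(P-foot)@HY)
print(np.degrees(np.arctan2(*(a-b)[:2][::-1])))
print('screw',g(393,196,.02))
f=load('side3')
g=lambda u,v,z:atz(f,270+u/6,160+v/6,z)
a,b=g(278,289,.014),g(352,279,.014); print(a,b,np.linalg.norm(a-b),np.degrees(np.arctan2(*(b-a)[:2][::-1])))
print(bot.read_state()['position'])
E
```

```text
[0.62421074 0.01819287 0.001     ] [0.58532647 0.01752436 0.001     ] [0.60476861 0.01785861 0.001     ] 0.03889001859149009
[0.62045044 0.09747735 0.012     ]
heater rel foot -0.003039878130379669 0.02403949403053913
0.9849405246309204
screw [ 0.60931333 -0.00503306  0.02      ]
[0.58112378 0.11433817 0.014     ] [0.62045332 0.11644198 0.014     ] 0.039385761643191484 3.0619446970491238
[0.60299427 0.12846022 0.00635835]
```

The wedge is flush and aligned with the heater, its thin end about 3 mm off the foot's line sideways and about 24 mm short of the foot. Pushing on.

Request:
{"api": "apply_moves", "payload": {"xyz": [[-0.005,0,0.0],[-0.01,0,0.0],[-0.015,0,0.0],[-0.02,0,0],[-0.025,0,0]], "turn": [0,0,0,0,0]}}

```text
time: 3.48
position: [0.6042, 0.1034, 0.0064]
ee_rot: [-2.167, -2.273, 0.004]
contact_force: [-0.3, 4.4, 0.0]
grip_width: 0.0116
```

```bash
python3 - <<'E'
from h import *
f=grab('side','side4');crop(f,270,160,370,260,6,'c7')
f=grab('top','top4');crop(f,260,140,400,230,5.5,'c8')
plan([.606,.08,.006])
E
```

```text
t 3.575 pos [0.6042 0.1029 0.0064] z [-0.0025 -0.0023 -1.    ] shift [-0.023   0.0007  0.0004] turn -0.0024 F [-1.04  0.41 -0.  ]
```

View pics/c7.png

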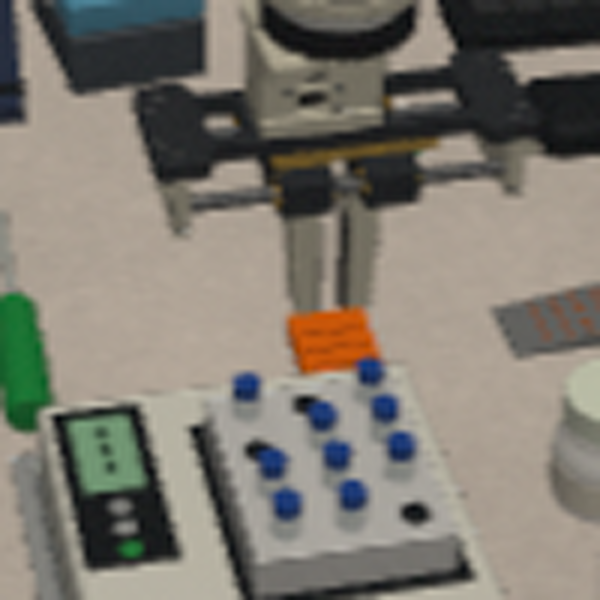

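View pics/c8.png

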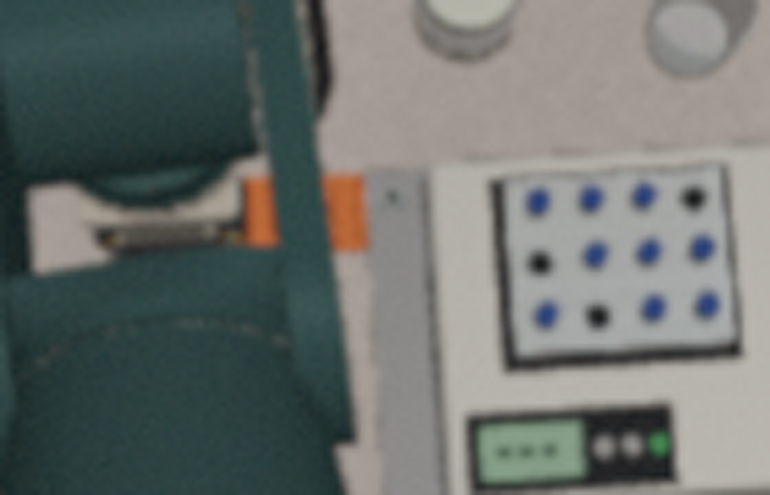

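The wedge is entering centred under the foot (thin end at the plate edge). Going on more slowly.

Request:
{"api": "apply_moves", "payload": {"xyz": [[-0.003,0,0.0],[-0.006,0,0.0],[-0.009,0,0.0],[-0.012,0,0],[-0.015,0,0]], "turn": [0,0,0,0,0]}}

```text
time: 4.2
position: [0.6049, 0.0878, 0.0064]
ee_rot: [-2.168, -2.273, 0.005]
contact_force: [0.2, 3.9, -0.6]
grip_width: 0.0118
```

Request:
{"api": "apply_moves", "payload": {"xyz": [[-0.002,0,0.0],[-0.004,0,0.0],[-0.006,0,0.0],[-0.006,0,0],[-0.006,0,0]], "turn": [0,0,0,0,0]}}

```text
time: 4.82
position: [0.6052, 0.0815, 0.0064]
ee_rot: [2.168, 2.273, -0.006]
contact_force: [-0.1, 0.1, -0.1]
grip_width: 0.0118
```

```bash
python3 - <<'E'
from h import *
f=grab('side','side5');crop(f,270,160,370,260,6,'c9')
f=grab('top','top5');crop(f,260,140,400,230,5.5,'c10')
plan([.606,.075,.006])
g=lambda u,v,z:atz(f,260+u/5.5,140+v/5.5,z)
E
```

```text
t 4.925 pos [0.6052 0.0815 0.0064] z [-0.0025 -0.0028 -1.    ] shift [-0.0066  0.0005  0.0004] turn -0.0024 F [ 0.54 -0.35  0.47]
```

View pics/c9.png

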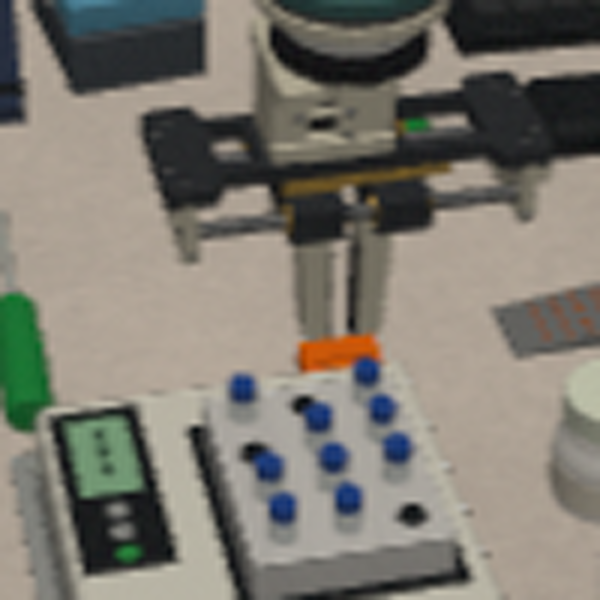

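View pics/c10.png

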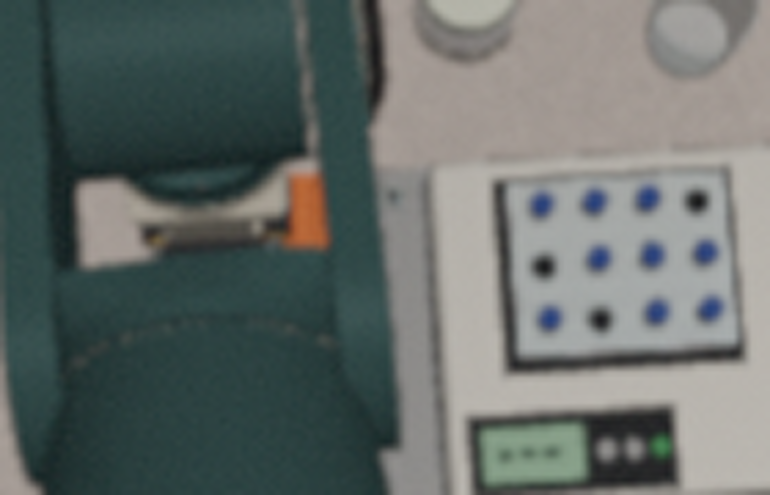

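```bash
cat >> h.py <<'E'
def tilt(f):
    # case top patches, heater frame -> sample points
    C=np.array([.5344,-.1123,0]); out=[]
    for hx in np.arange(-.078,.08,.004):
        for hy in np.arange(-.082,.083,.004):
            if -.025<hx<.075 and -.06<hy<.06: continue
            if hx<-.025 and hy>-.04: continue
            P=C+hx*HX+hy*HY+[0,0,.08]
            u,v=proj(f,P)[0]
            if not(0<=u<639 and 0<=v<399): continue
            q=pt(f,u,v)
            if .065<q[2]<.095: r=q-C; out.append([r@HX,r@HY,q[2]])
    o=np.array(out)
    for _ in range(3):
        A=np.c_[o[:,:2],np.ones(len(o))];s=np.linalg.lstsq(A,o[:,2],rcond=None)[0];e=o[:,2]-A@s;o=o[abs(e)<max(.002,2*e.std())]
    print('n',len(o),'slopes deg x,y',np.degrees(s[:2]).round(2),'z0',s[2].round(4),'std',e.std().round(4), 'short foot rise est', ((s[0]*.08+s[1]*.104)*1000).round(2))
E
python3 - <<'E'
from h import *
for t in('top0','top1','side0','side1','top3','top4','top5','side3','side4','side5'): print(t,end=' ');tilt(load(t))
E
```

```text
top0 n 444 slopes deg x,y [-1.46 -1.15] z0 0.0775 std 0.0017 short foot rise est -4.14
top1 n 439 slopes deg x,y [-1.97 -1.09] z0 0.0779 std 0.0016 short foot rise est -4.73
side0 n 357 slopes deg x,y [-1.66 -1.33] z0 0.0766 std 0.0011 short foot rise est -4.74
side1 n 352 slopes deg x,y [-1.8  -1.44] z0 0.0766 std 0.0011 short foot rise est -5.13
top3 n 448 slopes deg x,y [-1.72 -1.09] z0 0.0779 std 0.0018 short foot rise est -4.38
top4 n 444 slopes deg x,y [-1.26 -0.63] z0 0.0777 std 0.0018 short foot rise est -2.91
top5 n 446 slopes deg x,y [-0.26 -0.12] z0 0.0775 std 0.0017 short foot rise est -0.59
side3 n 360 slopes deg x,y [-1.71 -1.36] z0 0.0765 std 0.0011 short foot rise est -4.85
side4 n 353 slopes deg x,y [-1.19 -0.98] z0 0.0765 std 0.0011 short foot rise est -3.45
side5 n 348 slopes deg x,y [-0.15 -0.1 ] z0 0.0765 std 0.001 short foot rise est -0.39
```

The case is now within about 0.5 mm of level at the foot, so roughly 4 mm of push to level and then on to snug. Going in millimetre steps.

Request:
{"api": "apply_moves", "payload": {"xyz": [[-0.001,0,0.0],[-0.002,0,0.0],[-0.003,0,0.0],[-0.004,0,0],[-0.005,0,0]], "turn": [0,0,0,0,0]}}

```text
time: 5.55
position: [0.6054, 0.0774, 0.0064]
ee_rot: [-2.167, -2.273, 0.004]
contact_force: [-0.0, 9.3, -0.4]
grip_width: 0.0119
```

Request:
{"api": "apply_moves", "payload": {"xyz": [[-0.001,0,0.0],[-0.002,0,0.0]], "turn": [0,0]}}

```text
time: 5.8
position: [0.6054, 0.0764, 0.0065]
ee_rot: [-2.166, -2.272, 0.002]
contact_force: [-0.3, 11.6, -0.6]
grip_width: 0.0113
```

Request:
{"api": "apply_moves", "payload": {"xyz": [[-0.0008,0,0.0],[-0.0016,0,0.0]], "turn": [0,0]}}

```text
time: 6.05
position: [0.6054, 0.0758, 0.0065]
ee_rot: [-2.165, -2.271, -0.0]
contact_force: [-0.3, 12.5, -0.6]
grip_width: 0.0116
```

```bash
python3 - <<'E'
from h import *
f=grab('side','side6');tilt(f);crop(f,270,160,370,260,6,'c11')
f=grab('top','top6');tilt(f);crop(f,260,140,420,250,5,'c12')
plan([.606,.072,.006])
E
```

```text
n 359 slopes deg x,y [ 0.01 -0.03] z0 0.0767 std 0.0012 short foot rise est -0.03
n 446 slopes deg x,y [0.04 0.3 ] z0 0.078 std 0.0018 short foot rise est 0.6
t 6.15 pos [0.6054 0.0758 0.0065] z [-0.0026  0.0025 -1.    ] shift [-0.0038  0.0004  0.0005] turn -0.0019 F [-0.76 10.01 -0.3 ]
```

View pics/c12.png

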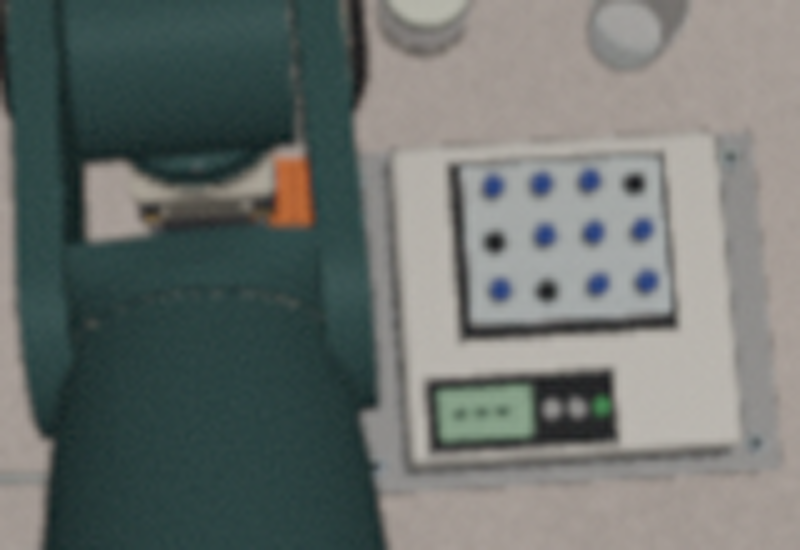

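```bash
python3 - <<'E'
from h import *
f0=load('top1');f1=load('top6');
# subpixel patch tracking by template match
def track(P,zs):
    a=proj(f0,P)[0]; 
    I0=cv2.cvtColor(f0['img'],cv2.COLOR_RGB2GRAY).astype(np.float32);I1=cv2.cvtColor(f1['img'],cv2.COLOR_RGB2GRAY).astype(np.float32)
    p,st,e=cv2.calcOpticalFlowPyrLK(I0.astype(np.uint8),I1.astype(np.uint8),a.reshape(1,1,2).astype(np.float32),None,winSize=(11,11),maxLevel=1)
    b=p.ravel(); A=atz(f0,*a,zs[0]);B=atz(f1,*b,zs[1]);print(a.round(2),b.round(2),((B-A)*1000).round(2))
C=np.array([.5344,-.1123,0])
track([.6197,-.2121,.025],(.024,.024));track([.4488,-.0126,.025],(.024,.024));track([.4598,-.2198,.029],(.029,.024))
track(C-.0735*HX-.077*HY+[0,0,.082],(.082,.078))
E
```

```text
[405.61 170.99] [406.29 171.5 ] [-1.47 -1.85  0.  ]
[334.99 233.01] [260.29 330.84] [-259.46  201.6     0.  ]
[411.01 228.  ] [411.16 228.69] [-1.44 -1.34 -5.  ]
[404.65 224.29] [404.87 225.28] [-2.2  -1.24 -4.  ]
```

View pics/c11.png

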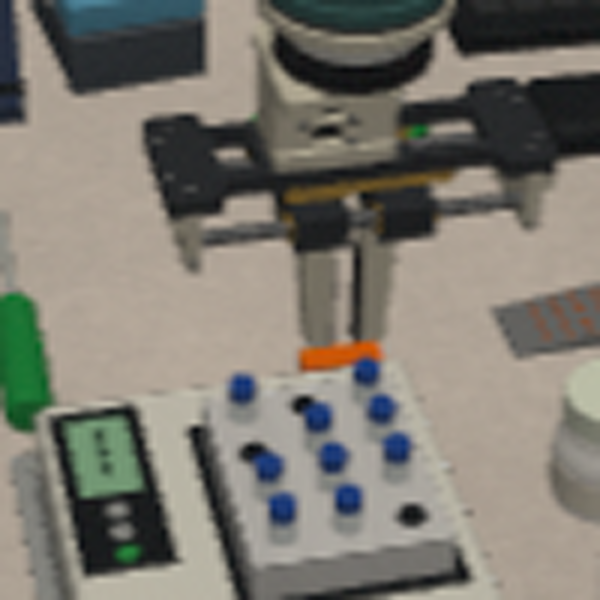

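The push force read 9 to 12 N over the last 3 mm, which is higher than intended. I'll back the fingers off now and then measure.

Request:
{"api": "apply_moves", "payload": {"xyz": [[0.005,0,0.0],[0.012,0,0.0],[0.02,0,0.0],[0.025,0,-0.03],[0.025,0,-0.08]], "turn": [0,0,0,0,0]}}

```text
time: 6.78
position: [0.6034, 0.1011, 0.0858]
ee_rot: [-2.163, -2.27, 0.004]
contact_force: [0.7, 0.3, 0.1]
grip_width: 0.0116
```

```bash
python3 - <<'E'
from h import *
f=grab('side','side7');tilt(f);crop(f,270,160,370,260,6,'c13')
f=grab('top','top7');tilt(f);crop(f,260,140,420,250,5,'c14')
plan([.606,.25,.15])
def tr(t0,t1):
    f0,f1=load(t0),load(t1)
    I=[cv2.cvtColor(f['img'],cv2.COLOR_RGB2GRAY) for f in(f0,f1)]
    C=np.array([.5344,-.1123,0])
    for n,P in dict(RR=[.6197,-.2121,.025],FR=[.4598,-.2198,.029],vialbox=C-.0735*HX-.077*HY+[0,0,.082]).items():
        a=proj(f0,P)[0]
        p,st,e=cv2.calcOpticalFlowPyrLK(I[0],I[1],a.reshape(1,1,2).astype(np.float32),None,winSize=(11,11),maxLevel=1)
        print(t0,t1,n,(p.ravel()-a).round(2),((atz(f1,*p.ravel(),P[2])-atz(f0,*a,P[2]))*1000).round(2))
tr('top1','top5');tr('top5','top6');tr('top6','top7');tr('side1','side5');tr('side5','side7')
E
```

```text
n 359 slopes deg x,y [0.02 0.07] z0 0.0768 std 0.0012 short foot rise est 0.15
n 438 slopes deg x,y [-0.14  0.11] z0 0.0779 std 0.0018 short foot rise est 0.0
t 6.875 pos [0.6067 0.1013 0.0923] z [ 0.0048  0.0032 -1.    ] shift [ 0.1488  0.0068 -0.0572] turn -0.0015 F [ 1.21 -0.65  1.11]
top1 top5 RR [0.53 0.46] [-1.32 -1.43  0.  ]
top1 top5 FR [0.07 0.56] [-1.53 -0.13  0.  ]
top1 top5 vialbox [0.16 0.91] [-2.39 -0.32  0.  ]
top5 top6 RR [0.11 0.01] [-0.02 -0.31  0.  ]
top5 top6 FR [0.09 0.13] [-0.36 -0.23  0.  ]
top5 top6 vialbox [0.08 0.07] [-0.19 -0.21  0.  ]
top6 top7 RR [0.03 0.03] [-0.09 -0.08  0.  ]
top6 top7 FR [0.   0.02] [-0.04 -0.01  0.  ]
top6 top7 vialbox [0.07 0.04] [-0.12 -0.18  0.  ]
side1 side5 RR [-0.46  0.32] [-1.36 -0.8   0.  ]
side1 side5 FR [-0.27  1.45] [-1.15 -4.14  0.  ]
side1 side5 vialbox [-0.92  2.11] [-2.88 -6.12  0.  ]
side5 side7 RR [0.18 0.03] [ 0.39 -0.17  0.  ]
side5 side7 FR [-0.04  0.18] [-0.16 -0.51  0.  ]
side5 side7 vialbox [ 0.09 -0.12] [0.25 0.34 0.  ]
```

View pics/c13.png

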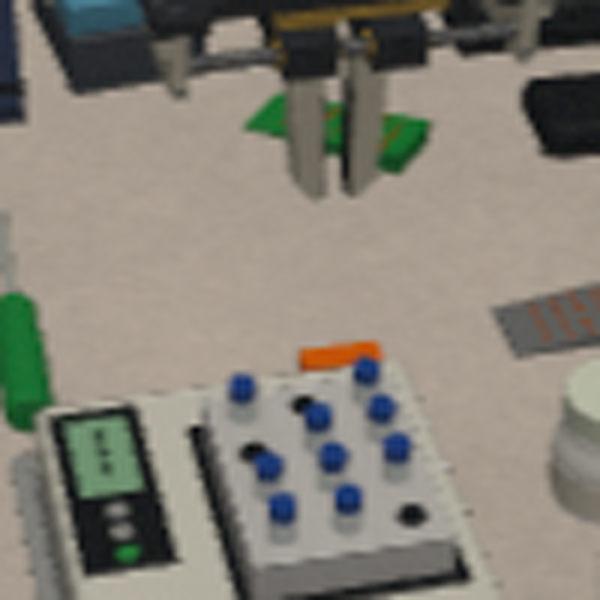

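View pics/c14.png

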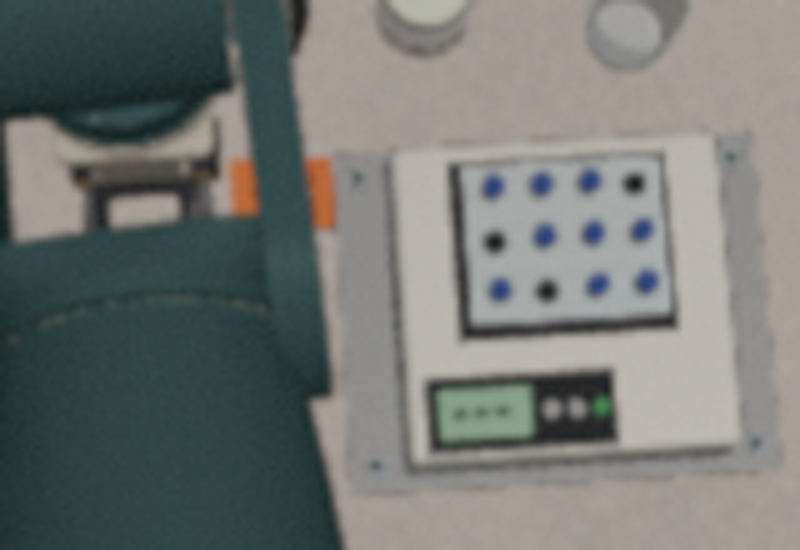

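```bash
python3 - <<'E'
from h import *
f=load('side7');g=lambda u,v,z:atz(f,270+u/6,160+v/6,z)
a,b=g(301,353,.014),g(380,343,.014);print('side butt',a,b)
f=load('top7');g=lambda u,v,z:atz(f,260+u/5,140+v/5,z)
c=g(232,188,.014);print('top butt',c,'RL screw',g(357,179,.025), 'RR',g(730,157,.024))
f0=load('top0'); 
foot=g(357,179,.024)
for p in((a+b)/2,c): print('insertion past foot mm',1000*(.0992-(p-foot)@HY))
E
```

```text
side butt [0.58337769 0.06157112 0.014     ] [0.62382515 0.06288476 0.014     ]
top butt [0.60568578 0.06509234 0.014     ] RL screw [ 0.60776666 -0.0047793   0.025     ] RR [ 0.61874396 -0.21334842  0.024     ]
insertion past foot mm 32.03863438726583
insertion past foot mm 29.281412161547728
```

Insertion measures 29 to 32 mm past the foot, the case is level, and the heater has not slid measurably. Next is the corner press: rise first, then cross over the heater.

```bash
python3 - <<'E'
from h import *
f=load('top7');g=lambda u,v,z:atz(f,260+u/5,140+v/5,z)
P=[g(357,179,.024),g(730,157,.024),g(375,466,.024),g(755,443,.024)];C=sum(P)/4;C[2]=0
y=P[0]-P[1]+P[2]-P[3];print(C,np.degrees(np.arctan2(-y[0],y[1])))
t=C-.064*HX-.068*HY+[0,0,.078];print('target',t, 'pix',proj(f,t),'depth pt',pt(f,*proj(f,t)[0]))
plan(t+[0,0,.12]); plan(t+[0,0,.03])
E
```

```text
[ 0.53342771 -0.11287618  0.        ] 2.88958399528714
target [ 0.47288792 -0.18397424  0.078     ] pix [[400.88355566 221.40868916]] depth pt [ 0.47304338 -0.18423064  0.07655718]
t 6.875 pos [0.6067 0.1013 0.0923] z [ 0.0048  0.0032 -1.    ] shift [-0.2781 -0.1468 -0.1072] turn -0.0015 F [ 1.21 -0.65  1.11]
t 6.875 pos [0.6067 0.1013 0.0923] z [ 0.0048  0.0032 -1.    ] shift [-0.2784 -0.1473 -0.0172] turn -0.0015 F [ 1.21 -0.65  1.11]
```

Request:
{"api": "apply_moves", "payload": {"xyz": [[0.0,0,-0.04],[0,0,-0.09],[-0.02,0,-0.12],[-0.05,-0.01,-0.12],[-0.1,-0.05,-0.12]], "turn": [0,0,0,0,0], "jaw": -1}}

```text
time: 7.5
position: [0.562, -0.0003, 0.2112]
ee_rot: [2.165, 2.275, 0.008]
contact_force: [0.7, -0.5, 0.9]
grip_width: 0.0006
```

```bash
python3 - <<'E'
from h import *
plan([.473,-.184,.2])
E
```

```text
t 7.5 pos [ 5.620e-01 -3.000e-04  2.112e-01] z [ 0.0044  0.0031 -1.    ] shift [-0.179  -0.0981  0.0102] turn 0.0001 F [ 0.66 -0.5   0.86]
```

Request:
{"api": "apply_moves", "payload": {"xyz": [[-0.045,-0.024,0.0],[-0.09,-0.048,0.0],[-0.135,-0.072,0.0],[-0.179,-0.098,0.01],[-0.179,-0.098,0.01]], "turn": [0,0,0,0,0]}}

```text
time: 8.12
position: [0.4717, -0.186, 0.1993]
ee_rot: [2.169, 2.272, 0.007]
contact_force: [0.1, 0.1, 0.0]
grip_width: 0.0002
```

```bash
python3 - <<'E'
from h import *
plan([.473,-.184,.09])
f=grab('side','side8');tilt(f);crop(f,230,100,390,320,2.7,'c15')
E
```

```text
t 8.125 pos [ 0.4717 -0.186   0.1993] z [ 0.0033  0.003  -1.    ] shift [0.0016 0.001  0.1093] turn -0.0035 F [0.06 0.14 0.02]
n 361 slopes deg x,y [-0.19 -0.1 ] z0 0.0767 std 0.0011 short foot rise est -0.46
```

View pics/c15.png

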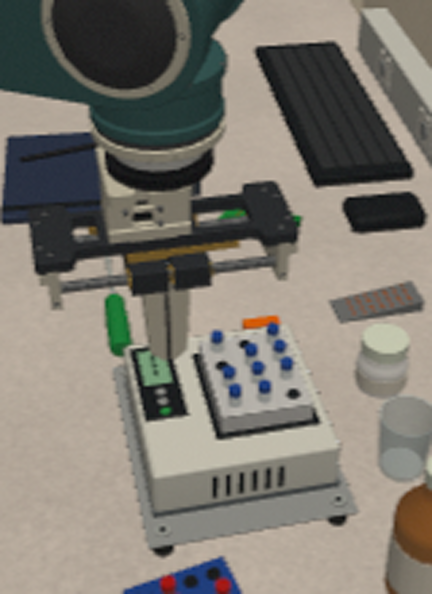

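Request:
{"api": "apply_moves", "payload": {"xyz": [[0.0016,0.001,0.03],[0.0016,0.001,0.06],[0.0016,0.001,0.09],[0.0016,0.001,0.107],[0.0016,0.001,0.107]], "turn": [0,0,0,0,0]}}

```text
time: 8.8
position: [0.474, -0.1819, 0.0921]
ee_rot: [-2.167, -2.274, -0.007]
contact_force: [0.0, 0.6, 0.4]
grip_width: 0.0004
```

```bash
python3 - <<'E'
from h import *
plan([.473,-.184,.078])
f=grab('side','side9');crop(f,260,210,380,310,6,'c16')
E
```

```text
t 8.8 pos [ 0.474  -0.1819  0.0921] z [ 0.0026  0.004  -1.    ] shift [-0.0021 -0.0011  0.0141] turn -0.0016 F [0.   0.61 0.38]
```

View pics/c16.png

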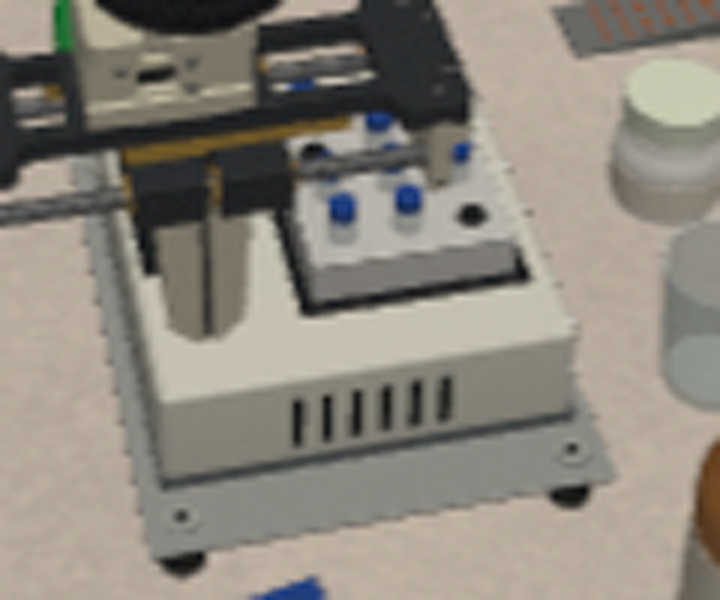

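Request:
{"api": "apply_moves", "payload": {"xyz": [[-0.002,-0.001,0.005],[-0.002,-0.001,0.009],[-0.002,-0.001,0.012],[-0.002,-0.001,0.012]], "turn": [0,0,0,0]}}

```text
time: 9.35
position: [0.4734, -0.1843, 0.081]
ee_rot: [2.167, 2.274, 0.008]
contact_force: [0.6, 0.6, 0.0]
grip_width: 0.0
```

Request:
{"api": "apply_moves", "payload": {"xyz": [[0,0,0.001],[0,0,0.002]], "turn": [0,0]}}

```text
time: 9.6
position: [0.4734, -0.1843, 0.0791]
ee_rot: [2.167, 2.274, 0.008]
contact_force: [0.7, -0.6, 0.2]
grip_width: 0.0004
```

Request:
{"api": "apply_moves", "payload": {"xyz": [[0,0,0.0005],[0,0,0.001],[0,0,0.001]], "turn": [0,0,0]}}

```text
time: 9.98
position: [0.4734, -0.1843, 0.0781]
ee_rot: [2.167, 2.274, 0.008]
contact_force: [-0.3, 0.4, -0.4]
grip_width: 0.0005
```

Request:
{"api": "apply_moves", "payload": {"xyz": [[0,0,0.0005],[0,0,0.001]], "turn": [0,0]}}

```text
time: 10.22
position: [0.4735, -0.1844, 0.0775]
ee_rot: [2.167, 2.274, 0.008]
contact_force: [-4.9, 1.6, 9.3]
grip_width: 0.0004
```

Request:
{"api": "apply_moves", "payload": {"xyz": [[0,0,0.0003],[0,0,0.0003],[0,0,0.0003]], "turn": [0,0,0]}}

```text
time: 10.6
position: [0.4735, -0.1844, 0.0776]
ee_rot: [2.167, 2.273, 0.008]
contact_force: [-3.3, 1.7, 5.3]
grip_width: 0.0004
```

```bash
python3 - <<'E'
from h import *
f=grab('side','side10');tilt(f);plan([0,0,0])
E
```

```text
n 276 slopes deg x,y [-0.11  0.05] z0 0.0768 std 0.0012 short foot rise est -0.07
t 10.65 pos [ 0.4736 -0.1844  0.0776] z [ 0.0042  0.0032 -1.    ] shift [ 0.2066 -0.4645  0.0762] turn -0.0019 F [-2.63  1.86  6.2 ]
```

Request:
{"api": "apply_moves", "payload": {"xyz": [[0.0,0,0.0006],[0,0,0.0008],[0,0,0.0008],[0,0,0.0008]], "turn": [0,0,0,0]}}

```text
time: 11.15
position: [0.4736, -0.1844, 0.0775]
ee_rot: [2.167, 2.273, 0.008]
contact_force: [-4.8, 2.3, 10.9]
grip_width: 0.0002
```

The corner held at 10.9 N without giving. Letting go and rising straight up, clear of the heater.

Request:
{"api": "apply_moves", "payload": {"xyz": [[0,0,-0.005],[0,0,-0.03],[0,0,-0.07],[0,0,-0.12],[0,0,-0.15]], "turn": [0,0,0,0,0]}}

```text
time: 11.78
position: [0.4732, -0.185, 0.2302]
ee_rot: [2.165, 2.272, 0.009]
contact_force: [0.0, -0.8, -0.4]
grip_width: 0.0003
```

Request:
{"api": "apply_moves", "payload": {"xyz": [[0.04,-0.02,0],[0.09,-0.04,0],[0.14,-0.06,0],[0.19,-0.08,0],[0.24,-0.1,0]], "turn": [0,0,0,0,0]}}

```text
time: 12.4
position: [0.3609, 0.0511, 0.2302]
ee_rot: [2.166, 2.271, 0.011]
contact_force: [1.2, 0.5, 0.3]
grip_width: 0.0002
```

Request:
{"api": "apply_moves", "payload": {"xyz": [[0.05,0,0],[0.1,0,0],[0.15,0,0],[0.15,0,0],[0.15,0,0]], "turn": [0,0,0,0,0]}}

```text
time: 13.02
position: [0.3537, 0.2007, 0.2304]
ee_rot: [2.165, 2.271, 0.01]
contact_force: [-0.5, -0.7, -0.3]
grip_width: 0.0006
```

```bash
python3 - <<'E'
from h import *
f=grab('side','side11');tilt(f);crop(f,260,180,380,310,4.5,'c17')
f=grab('top','top11');tilt(f);crop(f,260,140,420,250,5,'c18')
print(bot.read_state()['time'],bot.read_state()['position'],bot.read_state()['contact_force'])
E
```

```text
n 368 slopes deg x,y [ 0.08 -0.11] z0 0.0766 std 0.0011 short foot rise est -0.08
n 450 slopes deg x,y [0.3  0.02] z0 0.0777 std 0.0018 short foot rise est 0.47
13.125 [0.35400322 0.20005778 0.23053177] [ 0.76796045 -0.36014582 -0.38777282]
```

View pics/c17.png

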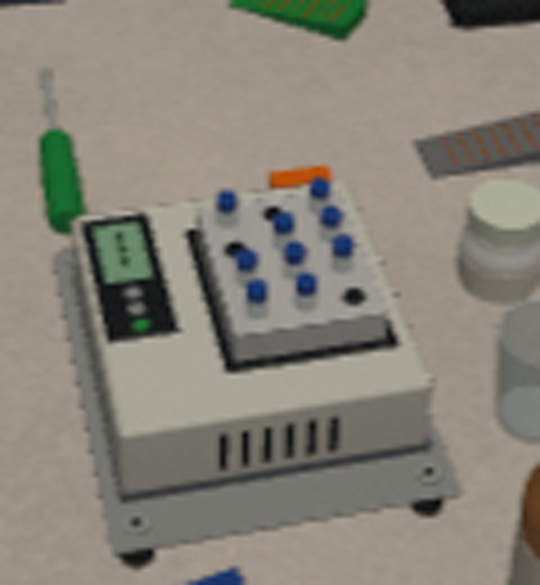

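View pics/c18.png

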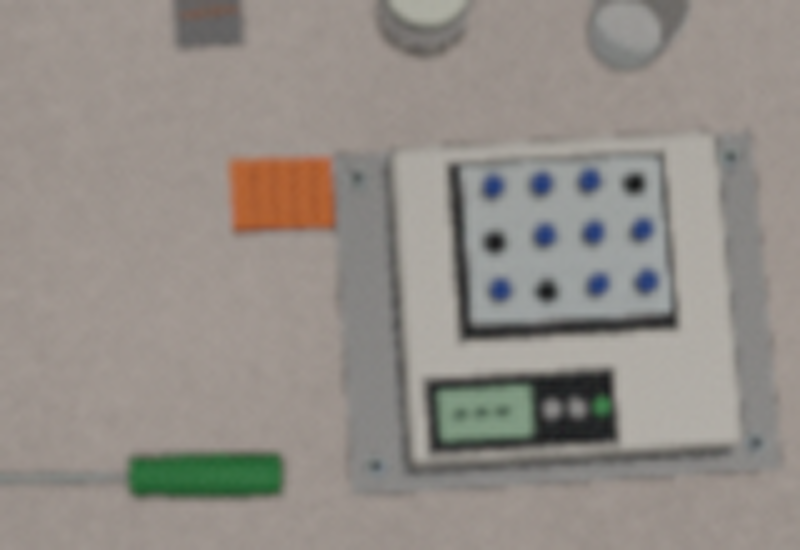

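```bash
python3 - <<'E'
from h import *
f=load('top11');g=lambda u,v,z:atz(f,260+u/5,140+v/5,z)
foot=g(357,178,.024);a,b=g(230,159,.014),g(234,231,.014);m=(a+b)/2
print(foot,a,b,'ins',100-1000*(m-foot)@HY,'lat',1000*(m-foot)@HX)
f=load('side11');g=lambda u,v,z:atz(f,260+u/4.5,180+v/4.5,z)
a,b=g(270,175,.014),g(330,167,.014);print(a,b,'ins',100-1000*((a+b)/2-foot)@HY)
E
```

```text
[ 0.60855126 -0.00480559  0.024     ] [0.62233947 0.0661744  0.014     ] [0.58114615 0.0640396  0.014     ] ins 29.835362685454157 lat -3.3238737577094493
[0.58283938 0.06139602 0.014     ] [0.62388026 0.06314226 0.014     ] ins 32.75011082844452
```

The final views show the wedge under the rear-left foot, 30 to 33 mm past it. The case is level and the arm is clear. Handing in.

```bash
python3 -c "
from plant import bot
print(bot.hand_in())"
```

```text
the job is handed in; nothing more can be done
None
```

I pushed the orange wedge thin end first under the short foot, pressed the opposite case corner, lifted clear and handed in at about 13 s.

**Wedge:** the last pictures put its thin end 30 mm (top camera) to 33 mm (side camera) past the foot's middle, inside the 28 to 34 mm snug range. It sits about 3 mm off the foot's centre line sideways.

**Level:** the side camera's depth readings show the foot within about 0.1 mm of level. The top camera read 0.5 mm too high, which is within its scatter.

**Corner press:** I pressed with 5 to 11 N and the corner did not give (fingertip height stayed at 77.5 to 77.6 mm). There was also up to about 5 N of sideways force at the fingertip.

**Push force too high:** the last 3 mm of the push read 9 to 12.5 N, above the 5 to 6 N snug figure and past the 7 to 10 N at which the heater can slide. I ran those last pushes without stopping to check the force. The screw heads moved no more than about 0.5 mm over that stretch, so I found no measurable slide. The shift of about 1.5 mm seen earlier in the push is mostly the heater tilting level, as far as I can tell.

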